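Stow two antennas in the tube caddy by feel

TASK

Put the two loose antennas away, foot down, in the three-tube caddy. The tubes are packed to different depths: stand the long antenna on the bottom of the deep tube and the short one on the bottom of the middle-depth tube, so that both heads come level, about 55 mm above the rims; feel how deep a tube is as you go and change tubes if it is the wrong one. Let go of both, and do not disturb the other things on the table.

Things in the scene. Friction and masses are not known exactly. Their poses are not given: they have to be found in the camera images.
- long: the long antenna: a straight round rod 14 mm in diameter and 150 mm long, black rubber with a brass connector (16 mm) at its foot. Origin: centre of the foot's end face. Axis z runs from foot to head. It starts in one of the two grooves of the rest, foot down on the ledge, leaning 30 degrees from upright; head free from 52 mm up.
- short: the short antenna: the same but 110 mm long. Origin: centre of the foot's end face. Axis z runs from foot to head. It starts in the other groove.
- rest: fixed wooden rest, footprint 110 x 140 mm, top about 75 mm high. Origin: centre of its width on the table; two sloped grooves 80 mm apart along its y; the antennas in them have their feet at x +20 mm, y +-40 mm, z 28 mm and lean with the head towards -x of the rest. Groove ribs rise 5 mm above the antennas' axis and end 50 mm up from the foot.
- caddy: fixed caddy: three upright square aluminium tubes in a row along its y, 65 mm apart, on a wooden base 70 x 210 mm. Each tube is 32 mm outside, 24 mm inside, rim 105 mm above the table. Origin: middle of the base on the table. Black packing blocks inside the tubes leave them 95 mm (deep), 55 mm (middle) and 25 mm (shallow) deep from the rim; which tube has which depth changes from start to start.
- mouth0 (a point): centre of the open mouth, at rim height, of the caddy's -y end tube; axes as the caddy's
- mouth1 (a point): centre of the open mouth, at rim height, of the caddy's middle tube; axes as the caddy's
- mouth2 (a point): centre of the open mouth, at rim height, of the caddy's +y end tube; axes as the caddy's
- mic: loose black speaker-microphone lying flat, 90 x 50 x 26 mm; a bystander. Origin: centre of its underside
- battery: loose grey battery pack, 60 x 36 x 35 mm; a bystander. Origin: centre of its underside
- handheld: loose black handheld radio standing up, 36 x 58 x 125 mm with a stub aerial to 155 mm; a bystander. Origin: centre of its underside
- tumbler: loose steel tumbler with a red lid, 80 mm wide, 172 mm high; a bystander. Origin: centre of its underside
- mug: loose white mug, 80 mm wide, 95 mm high, handle on its +y side (starts turned away from the middle); a bystander. Origin: centre of its underside
- tub: loose white lidded tub, 90 mm wide, 80 mm high; a bystander. Origin: centre of its underside
- driver: loose screwdriver lying flat; a bystander. Origin: on its underside near mid-length

How it is judged:
By the outcome, as a careful person would: the job done as asked, in the order asked, and still so for the second after the job is handed in, with the robot touching nothing.
It also fails if it takes over 72 s, if anything falls off the work surface, if the arm or the gripper's body presses on something with over 40 N, if the wrist force passes 120 N, or if a joint passes its speed limit or range.

ROBOT

A 6-joint arm with a two-finger parallel gripper is mounted at the origin on the work surface. World frame = base frame: x ahead of the robot, y to its left, z up, the work surface at z = 0. Lengths are in mm, angles in rad, forces in N, time in s.
With the tool pointing down it reaches from about 400 to 925 mm from the base axis. Payload 12.5 kg.
Tool frame: the origin (TCP) lies midway between the tips of the shut fingers; the grasp point (between the pads) lies 19 mm behind it; z points along the fingers, y is the direction in which the jaws open and shut (so a half turn about z gives the same grasp; the last joint's range is limited). The gripper opens to 95 mm and grips with 3 to 60 N. Pads are 20 mm wide; open, the fingers measure 119 mm over their backs; the gripper's body (75 mm by 180 mm) begins 59 mm behind the grasp point.
Start: joints at [1.183, 0.491, 1.559, -0, 1.092, -0.106], TCP at [173.786, 600.371, 214.661] pointing down, gripper open.
Joint ranges: [-3.1, 3.1], [-0.84, 2.19], [0.05, 2.79], [-1.13, 4.28], [0.06, 2.93], [-2.69, 2.69]. Speed limits (rad/s): [2.22, 2.22, 2.79, 3.14, 3.14, 3.14].

INTERFACE

Orientations are given as [roll, pitch, yaw] about the fixed x, y, z axes, in that order (R = Rz(yaw) Ry(pitch) Rx(roll)).
In Python, from cell import env, eyes, job_done, boxes_of, regions_of gives the robot as it stands.
- The arm moves only by the tool send_rows, never from a script. Its argument "plan" is text: rows parted by semicolons, each of 5 numbers parted by spaces: the shift along the tool's x, y, z in mm, then the turn about the tool's z in rad, then the finger opening in mm, from 0 to 95.1. In form: x y z roll gripper; .... A call has 1 to 8 rows; each row shifts and turns the pose as measured when the row begins, along the tool's axes as they then stand; what a row does not reach is not made up. A row lasts 1/10 s, in which the tool goes at most 50 mm and 8.59 degrees, less where a joint would pass 70% of its speed; a pose out of reach is approached as far as the arm can. A call with a gripper value outside its range is refused whole. The fingers move at their own pace and stop on an object; the grip force is fixed at half the most. Time passes only in rows, so rows that do not move let the fingers close. It gives the time, the measured TCP pose, the force and the opening at its end, in the units of the state.
- env.state(): the state, without advancing time (a new reading comes with each control period).
- eyes.read_camera(name): name is "scene" or "top" or "wrist"; returns a dict with "image" (420x560x3 uint8, red, green, blue), "vertical_fov" (degrees; the focal length in pixels is half the picture's height over the tangent of half this angle, whatever the lens; pixels are square), "cx", "cy" (the principal point, pixels), "extrinsics" (4x4, takes a point from camera to world coordinates). Camera axes: x right, y up, looking along -z (the intrinsics and any distortion apply to the point x, -y, -z); pixel columns grow to the right and rows downward; lengths in mm; the calibration is good to about 2 mm. A picture is of the moment at which its call begins. There is no depth.
- job_done(): hands the job in, once; it reports no verdict.
Trained networks look in a picture, given as the dict that the camera call returned (one of the last four; its "shot" number tells which), for a name from the list of things; names that differ only in an ending like _2 or _b are one class to them, and where a whole thing is asked for, a point or a joint stands for the part that bears it (a point fixed in the world has none). Each returns a list of dicts, best first, with "confidence" (0 to 1); they miss things now and then, are a little off and sometimes report something else, mostly with a low value. They report only what shows in the picture. A call takes as long as a camera call.
- boxes_of(target, picture): "bbox" ([left, top, width, height] in pixels, round what is visible of it).
- regions_of(target, picture): "pixels" (420x560 bool, what is visible of it) and "bbox" ([left, top, width, height] in pixels, round what is visible of it).
The state is a dict: "t": time; "joints": joint angles; "qvel": joint speeds; "tau": joint torques, N m; "eef_pos": TCP position; "tcp_rot": TCP orientation; "ft_force": force on the tool from outside, world axes, zero at the start; "moment": the same for the moment, N m; "opening": opening from 0.0 (shut) to 1.0 (fully open).
Only numpy, scipy, OpenCV 4.12 (cv2) and the standard library are available. Lean on these libraries where they do the work, as an engineer would, in place of code of your own. Each camera call takes 0.05 s, during which the arm holds its last target.

## Working session

There is one attempt and no reset: what is moved stays moved. The work goes in short steps, Python scripts to look and compute and a tool call to move; the robot and the scene stay as the last step left them, time stands still between calls to the robot, and variables do not carry over. Pictures are saved under pics/ and viewed, and the job is handed in when it is done.

Besides the shell and the picture viewer there is one more tool, called after "Emit:" by a JSON object that holds its "fn" and its "kwargs", one argument or row to a line. send_rows: Moves the arm, as the interface text tells. Its arguments: {"type":"object","properties":{"plan":{"type":"string"}},"required":["plan"]}

```bash
ls; mkdir -p pics; python3 - <<'E'
from cell import env, eyes
import cv2, numpy as np, pickle
s=env.state(); print(s)
for n in ["scene","top","wrist"]:
    p=eyes.read_camera(n); cv2.imwrite(f"pics/a_{n}.png",p["image"][:,:,::-1]); pickle.dump(p,open(f"a_{n}.pkl","wb"))
    print(n,[ (k,v if k!="image" else 0) for k,v in p.items()])
E
```

```text
pics
{'t': 0.0, 'joints': array([ 1.18340510e+00,  4.91593733e-01,  1.55946934e+00, -3.56079516e-07,
        1.09170588e+00, -1.05624845e-01]), 'qvel': array([ 0.00071017, -0.00045037,  0.00048496, -0.00059953,  0.00086987,
       -0.00224855]), 'tau': array([ 9.11377920e-04, -6.12641716e+01, -2.58175242e+01,  6.92171766e-02,
        4.82514419e-02, -1.26531950e-04]), 'eef_pos': array([173.67932607, 600.11822   , 214.03367176]), 'tcp_rot': array([-3.14042287e+00, -1.23701686e-04,  2.85982636e+00]), 'ft_force': array([ 0.46999261, -0.3527767 ,  0.38393075]), 'moment': array([ 0.03694031, -0.01683847, -0.0317142 ]), 'opening': 0.9970540512744845}
scene [('image', 0), ('vertical_fov', 53.74887298306862), ('cx', 284.90953826155607), ('cy', 209.33546217346006), ('extrinsics', array([[-3.08826588e-02, -6.25044235e-01,  7.79978182e-01,
         1.33033227e+03],
       [ 9.99346627e-01, -4.64910177e-03,  3.58427804e-02,
         5.48407203e+01],
       [-1.87771253e-02,  7.80575486e-01,  6.24779425e-01,
         7.02910170e+02],
       [ 0.00000000e+00,  0.00000000e+00,  0.00000000e+00,
    
[... 304 characters left out ...]
03,
        -9.00529048e+00],
       [-9.87193873e-04,  2.10982925e-01,  9.77489248e-01,
         1.04494117e+03],
       [ 0.00000000e+00,  0.00000000e+00,  0.00000000e+00,
         1.00000000e+00]])), ('shot', 2)]
wrist [('image', 0), ('vertical_fov', 61.73263417433829), ('cx', 275.17296010308866), ('cy', 209.84123285000857), ('extrinsics', array([[ 2.78140038e-01, -9.32667958e-01, -2.29714170e-01,
         1.09383067e+02],
       [ 9.60540531e-01,  2.70048514e-01,  6.66009614e-02,
         6.18624983e+02],
       [-8.26123590e-05, -2.39174165e-01,  9.70976679e-01,
         3.84436713e+02],
       [ 0.00000000e+00,  0.00000000e+00,  0.00000000e+00,
         1.00000000e+00]])), ('shot', 3)]
```

View pics/a_scene.png

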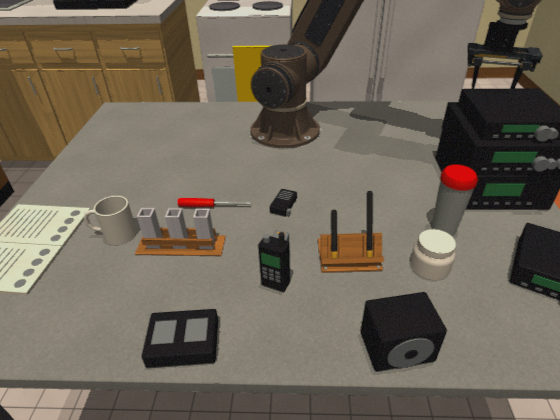

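View pics/a_top.png

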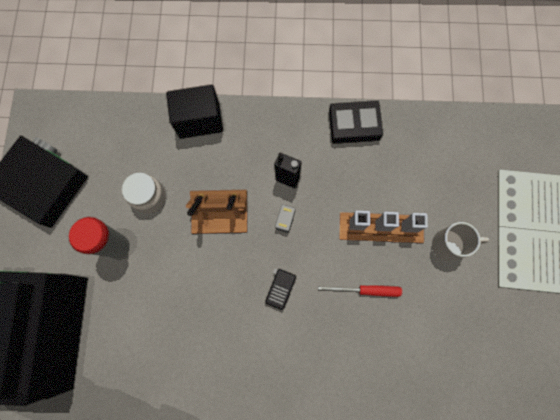

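View pics/a_wrist.png

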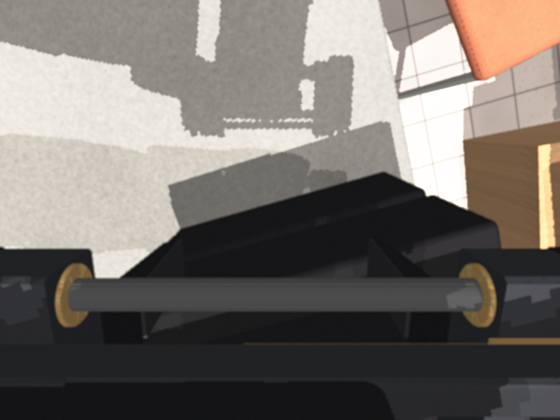

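```bash
python3 - <<'E'
import cv2,pickle,numpy as np
t=pickle.load(open("a_top.pkl","rb"))["image"][:,:,::-1]; s=pickle.load(open("a_scene.pkl","rb"))["image"][:,:,::-1]
def c(im,x0,y0,w,h,f): return cv2.resize(im[y0:y0+h,x0:x0+w],None,fx=f,fy=f,interpolation=cv2.INTER_CUBIC)
cv2.imwrite("pics/b1.png",c(t,330,200,100,50,8))
cv2.imwrite("pics/b2.png",c(t,180,180,80,60,8))
cv2.imwrite("pics/b3.png",c(s,130,195,100,70,8))
cv2.imwrite("pics/b4.png",c(s,310,180,80,100,6))
E
```

```text
(no output)
```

View pics/b1.png

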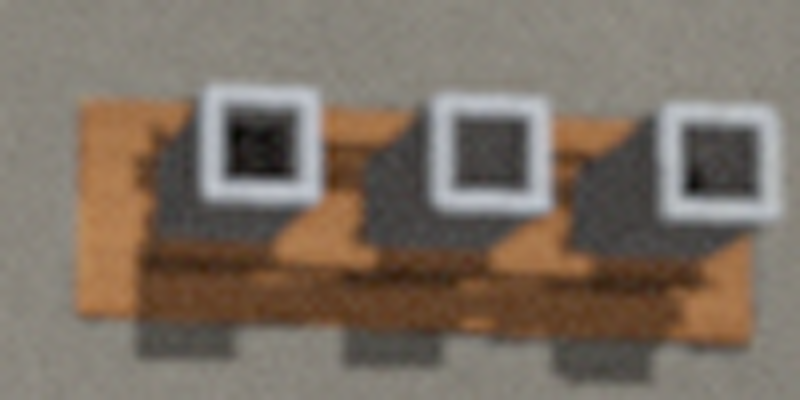

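View pics/b2.png

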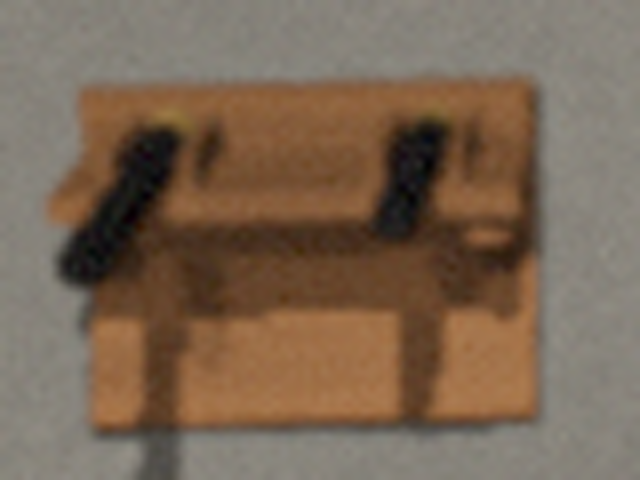

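View pics/b3.png

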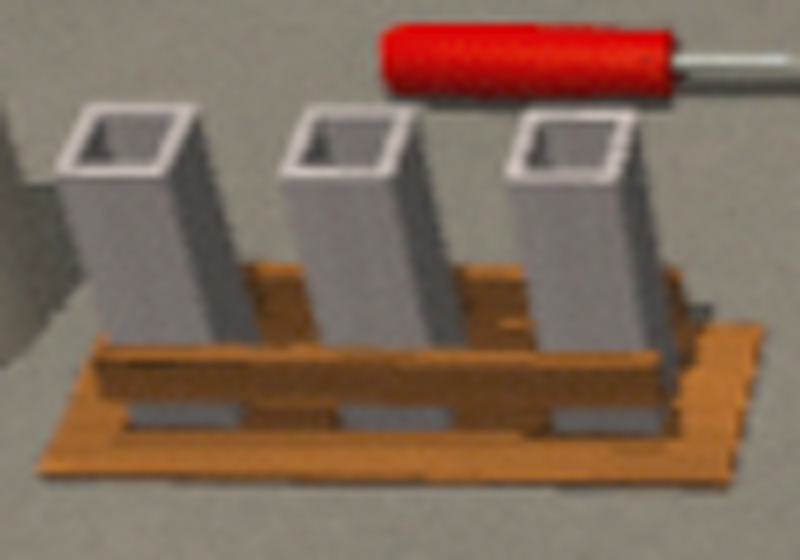

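View pics/b4.png

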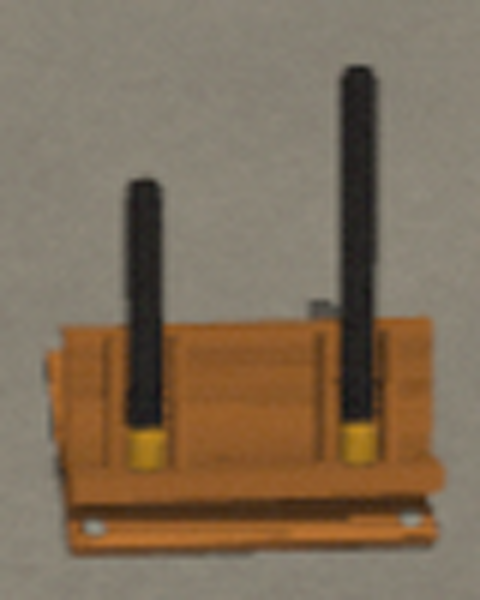

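```bash
cat > h.py <<'E'
import numpy as np, cv2, pickle
def fl(p): return 210/np.tan(np.radians(p["vertical_fov"])/2)
def ray(p,u,v):
    f=fl(p); d=np.array([(u-p["cx"])/f,-(v-p["cy"])/f,-1]); E=p["extrinsics"]; return E[:3,3],E[:3,:3]@d
def atz(p,u,v,z):
    o,d=ray(p,u,v); return o+d*(z-o[2])/d[2]
def proj(p,X):
    E=p["extrinsics"]; c=E[:3,:3].T@(np.asarray(X,float)-E[:3,3]); f=fl(p); return np.array([p["cx"]+f*c[0]/-c[2],p["cy"]-f*c[1]/-c[2]])
def tri(p,a,q,b):
    o1,d1=ray(p,*a);o2,d2=ray(q,*b);d1/=np.linalg.norm(d1);d2/=np.linalg.norm(d2)
    A=np.stack([d1,-d2],1);s=np.linalg.lstsq(A,o2-o1,rcond=None)[0];P=o1+s[0]*d1;Q=o2+s[1]*d2
    return (P+Q)/2,np.linalg.norm(P-Q)
def load(n): return pickle.load(open(n+".pkl","rb"))
def cr(x,y,f,x0,y0): return ((x+.5)/f-.5+x0,(y+.5)/f-.5+y0)
E
python3 - <<'E'
from h import *
np.set_printoptions(precision=1,suppress=True)
t=load("a_top");s=load("a_scene")
for a,b in [((261,145),(128,140)),((491,154),(349,140)),((719,160),(571,145))]:
    a=cr(*a,8,330,200);b=cr(*b,8,130,195)
    print(atz(t,*a,105),atz(s,*b,105),tri(t,a,s,b))
for n,a,b in [("Lhead",(82,266),(358,72)),("Lfoot",(168,118),(358,445)),("Shead",(394,222),(145,184)),("Sfoot",(432,118),(147,450))]:
    a=cr(*a,8,180,180);b=cr(*b,6,310,180)
    print(n,tri(t,a,s,b))
# rest base corners on table; caddy base corners
for c in [(80,85),(535,80),(95,430),(540,420)]: print("rest top",atz(t,*cr(*c,8,180,180),0))
for c in [(80,98),(752,120),(80,316),(750,345)]: print("caddy",atz(t,*cr(*c,8,330,200),10))
for c in [(40,475),(735,485),(765,325)]: print("caddy s",atz(s,*cr(*c,8,130,195),10))
for c in [(72,552),(437,543)]: print("rest s",atz(s,*cr(*c,6,310,180),0))
from cell import eyes,boxes_of,regions_of
p=eyes.read_camera("top");q=eyes.read_camera("scene")
for n in "long short rest caddy mouth0 mic battery handheld tumbler mug tub driver".split():
    for P in (p,q):
        for r in boxes_of(n,P)[:2]: 
            x,y,w,h=r["bbox"]; print(n,r["bbox"],round(r["confidence"],2),atz(P,x+w/2,y+h/2,50)[:2])
E
```

```text
[ 595.2 -171.8  105. ] [ 596.4 -301.7  105. ] (array([ 612. , -229. ,  117.7]), np.float64(121.87935799511179))
[ 594.6 -237.   105. ] [ 595.9 -237.2  105. ] (array([ 594.9, -237.4,  104.1]), np.float64(0.4216599351166882))
[ 595.  -301.6  105. ] [ 597.7 -172.3  105. ] (array([ 586.4, -235.1,  112.3]), np.float64(122.80174449289665))
Lhead (array([582.8, 208.4, 155.6]), np.float64(0.6543618804801755))
Lfoot (array([656.6, 213.3,  36. ]), np.float64(2.260304361649679))
Shead (array([606. , 130.4, 120.7]), np.float64(0.6696343950704173))
Sfoot (array([659.6, 133.1,  35.1]), np.float64(0.3251346569779586))
rest top [676.4 251.5   0. ]
rest top [682.7 105.9   0. ]
rest top [564.7 237.7   0. ]
rest top [572.3  98.6   0. ]
caddy [ 629.5 -131.7   10. ]
caddy [ 629.1 -341.9   10. ]
caddy [ 560.3 -132.1   10. ]
caddy [ 557.9 -338.7   10. ]
caddy s [ 637.9 -337.9   10. ]
caddy s [ 639.6 -129.5   10. ]
caddy s [ 569.5 -130.7   10. ]
rest s [679.3 105.2   0. ]
rest s [672.8 243.9   0. ]
long [188.7, 190.9, 17.7, 27.2] 0.57 [627.3 216.8]
long [365.6, 191.6, 6.9, 67.7] 0.57 [575.4 220.6]
long [177
[... 715 characters left out ...]
.1  15.8]
handheld [342.7, 209.0, 82.3, 33.1] 0.74 [ 589.7 -233.1]
handheld [274.2, 150.6, 27.6, 39.4] 0.67 [721.    0.7]
handheld [261.0, 235.6, 29.1, 57.3] 0.92 [705.5   3. ]
tumbler [69.5, 217.1, 61.3, 41.7] 0.92 [538.  442.3]
tumbler [137.6, 205.0, 85.5, 51.1] 0.62 [ 598.1 -229.8]
tumbler [432.3, 165.2, 44.3, 71.4] 0.6 [477.5 449.7]
mug [430.5, 220.8, 57.5, 42.1] 0.76 [ 556.  -411.3]
mug [82.2, 197.4, 53.9, 46.0] 0.59 [ 562.2 -415.7]
tub [122.1, 172.4, 45.3, 40.3] 0.66 [653.1 347.7]
tub [328.9, 284.4, 73.8, 11.7] 0.57 [ 435.4 -188.8]
tub [412.6, 229.5, 43.1, 47.0] 0.64 [667.  351.7]
driver [180.6, 198.3, 69.7, 6.8] 0.83 [ 484.9 -163.9]
driver [314.5, 232.8, 68.6, 41.5] 0.74 [670.9 163.9]
```

Emit:
{"fn": "send_rows", "kwargs": {
  "plan": "0 0 -30 0 95; 0 0 -30 0.15 95; 0 0 -30 0.15 95; 0 0 -10 0.15 95; 0 0 0 0.15 95; 0 0 0 0.15 95; 0 0 0 0.15 95; 0 0 0 0.15 95"
}}

```text
t: 2.25
eef_pos: [173.7, 600.1, 319.0]
tcp_rot: [-3.141, 0.0, 1.804]
ft_force: [-0.6, 0.0, -0.6]
opening: 1.0
```

Emit:
{"fn": "send_rows", "kwargs": {
  "plan": "-33 37 0 0.09 95; -33 37 0 0.09 95; -33 37 0 0 95; -33 37 0 0 95; -33 37 0 0 95; -33 37 0 0 95; -33 37 0 0 95; -33 37 0 0 95"
}}

```text
t: 3.05
eef_pos: [489.9, 359.8, 318.8]
tcp_rot: [3.142, -0.001, 1.62]
ft_force: [0.2, 0.1, 0.9]
opening: 1.005
```

Emit:
{"fn": "send_rows", "kwargs": {
  "plan": "-31 21 10 0 95; -31 21 10 0 95; -31 21 10 0 95; -31 21 10 0 95; -31 20 10 0 95; 0 0 0 0 95"
}}

```text
t: 3.65
eef_pos: [609.3, 198.8, 266.4]
tcp_rot: [3.14, -0.001, 1.614]
ft_force: [-0.5, 0.5, -0.0]
opening: 1.001
```

```bash
python3 - <<'E'
from cell import env, eyes
import cv2,pickle
print(env.state()["eef_pos"])
for n in ["wrist","scene"]:
    p=eyes.read_camera(n); cv2.imwrite(f"pics/c_{n}.png",p["image"][:,:,::-1]); pickle.dump(p,open(f"c_{n}.pkl","wb"))
E
```

```text
[609.31931586 198.81346883 266.41370474]
```

View pics/c_wrist.png

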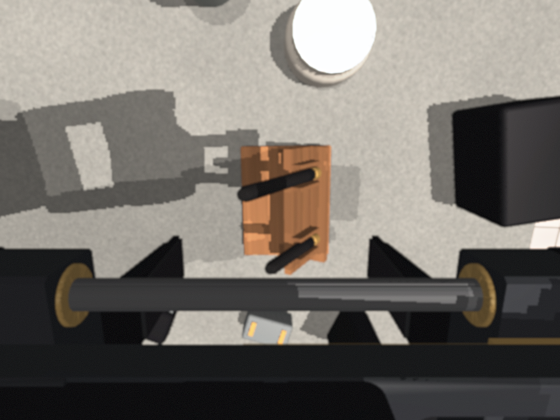

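View pics/c_scene.png

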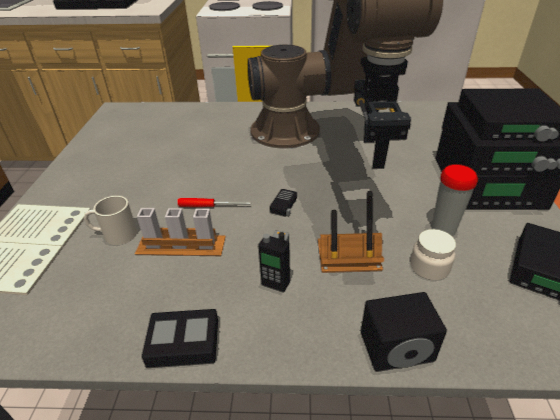

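```bash
python3 - <<'E'
from h import *
np.set_printoptions(precision=1,suppress=True)
w=load("c_wrist")
print(w["extrinsics"])
for n,X in dict(Lh=(582.8,208.4,155.6),Lf=(656.6,213.3,36),Sh=(606,130.4,120.7),Sf=(659.6,133.1,35.1)).items(): print(n,proj(w,X))
for uv,z in [((243,193),155),((317,174),36),((270,267),120),((316,241),36)]: print(atz(w,*uv,z))
im=w["image"][130:280,220:350,::-1]; cv2.imwrite("pics/c2.png",cv2.resize(im,None,fx=4,fy=4,interpolation=cv2.INTER_CUBIC))
E
```

```text
[[  1.   -0.   -0.  606. ]
 [  0.    1.    0.2 265.1]
 [  0.   -0.2   1.  436.8]
 [  0.    0.    0.    1. ]]
Lh [243.1 194.3]
Lf [316.7 172.6]
Sh [268.5 267.7]
Sf [314.4 239.1]
[582.6 209.4 155. ]
[657.  211.7  36. ]
[607.4 130.8 120. ]
[661.6 131.   36. ]
```

View pics/c2.png

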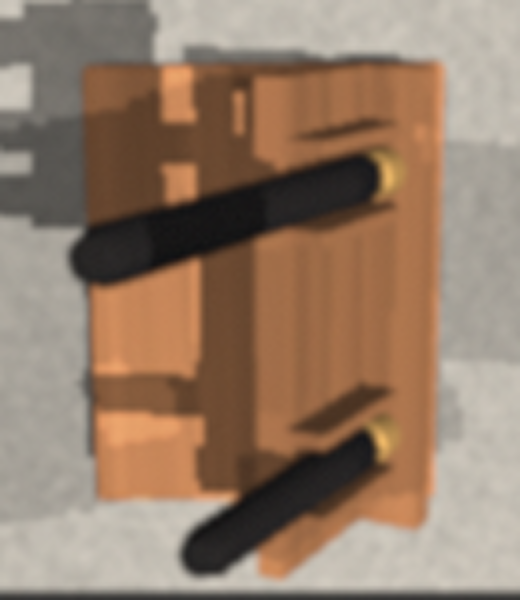

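Emit:
{"fn": "send_rows", "kwargs": {
  "plan": "6 -2 0 0 95; 6 -2 30 0 95; 0 0 30 0 95; 0 0 30 0 95; 0 0 20 0 95; 0 0 0 0 95; 0 0 0 0 95"
}}

```text
t: 4.45
eef_pos: [599.8, 225.6, 160.5]
tcp_rot: [3.131, -0.005, 1.627]
ft_force: [-0.3, 0.5, 0.1]
opening: 1.001
```

Emit:
{"fn": "send_rows", "kwargs": {
  "plan": "0 0 0 0 95; 0 0 0 0 95"
}}

```text
t: 4.65
eef_pos: [600.0, 227.1, 163.2]
tcp_rot: [3.128, -0.006, 1.628]
ft_force: [0.2, 0.4, 0.2]
opening: 0.994
```

```bash
python3 - <<'E'
from cell import env, eyes
import numpy as np
np.set_printoptions(precision=4,suppress=True)
for i in range(3):
    s=env.state(); print(s["t"],s["joints"],s["qvel"],s["eef_pos"],s["tcp_rot"]); eyes.read_camera("top")
E
```

```text
4.65 [0.2575 0.5602 1.5829 0.0039 0.9835 0.1978] [ 0.0081 -0.0136 -0.0098  0.0015  0.0077  0.0028] [599.9986 227.0602 163.1641] [ 3.1275 -0.0062  1.6283]
4.7 [0.2574 0.56   1.5829 0.004  0.9834 0.1979] [-0.0064  0.0021  0.0038 -0.0004 -0.0059 -0.0023] [600.0586 227.0366 163.2678] [ 3.1273 -0.0063  1.6282]
4.75 [0.2571 0.5604 1.5831 0.0039 0.9831 0.1978] [-0.0046  0.0058  0.0071 -0.0009 -0.0041 -0.0001] [600.0653 226.8309 162.9718] [ 3.1276 -0.0061  1.6281]
```

Emit:
{"fn": "send_rows", "kwargs": {
  "plan": "-15 3 0 0 95"
}}

```text
t: 4.9
eef_pos: [603.7, 212.4, 163.0]
tcp_rot: [3.128, -0.006, 1.629]
ft_force: [0.0, -0.5, 0.9]
opening: 1.0
```

Emit:
{"fn": "send_rows", "kwargs": {
  "plan": "0 0 0 0 95"
}}

```text
t: 5.0
eef_pos: [604.3, 210.6, 163.2]
tcp_rot: [3.127, -0.006, 1.628]
ft_force: [-0.4, -0.4, -0.4]
opening: 1.0
```

Emit:
{"fn": "send_rows", "kwargs": {
  "plan": "0 0 0 0 95"
}}

```text
t: 5.1
eef_pos: [604.5, 209.9, 163.3]
tcp_rot: [3.127, -0.006, 1.627]
ft_force: [0.0, -0.1, -0.2]
opening: 1.001
```

Emit:
{"fn": "send_rows", "kwargs": {
  "plan": "0 0 15 0 95; 0 0 15 0 95; 0 0 2 0 95; 0 0 0 0 95"
}}

```text
t: 5.5
eef_pos: [605.7, 209.3, 131.2]
tcp_rot: [3.126, -0.006, 1.625]
ft_force: [-0.1, -0.9, -0.2]
opening: 0.998
```

```bash
python3 - <<'E'
from cell import env, eyes
import cv2,pickle
print(env.state()["eef_pos"])
for n in ["wrist","scene"]:
    p=eyes.read_camera(n); cv2.imwrite(f"pics/d_{n}.png",p["image"][:,:,::-1]); pickle.dump(p,open(f"d_{n}.pkl","wb"))
    if n=="scene": cv2.imwrite("pics/d2.png",cv2.resize(p["image"][90:290,280:440,::-1],None,fx=3,fy=3,interpolation=cv2.INTER_CUBIC))
E
```

```text
[605.70950293 209.29728701 131.21471131]
```

View pics/d_wrist.png

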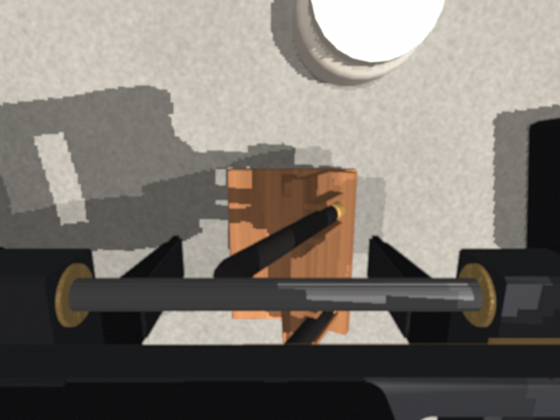

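View pics/d2.png

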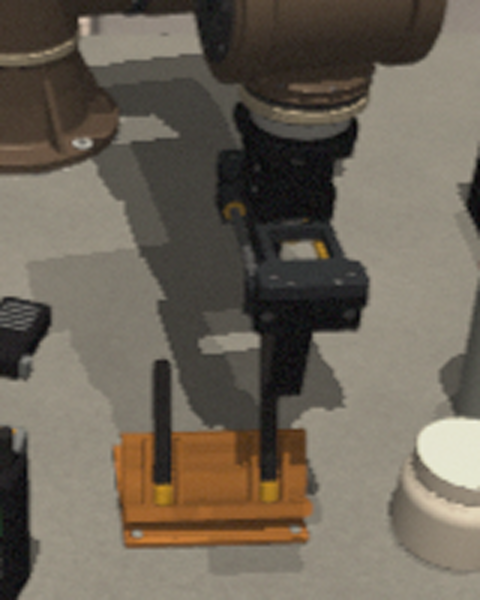

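Emit:
{"fn": "send_rows", "kwargs": {
  "plan": "0 10 0 0 95; 0 10 0 0 95; 0 10 0 0 95; 0 10 0 0 95; 0 8 0 0 95; 0 0 0 0 95"
}}

```text
t: 6.2
eef_pos: [659.7, 212.5, 134.8]
tcp_rot: [3.121, -0.007, 1.625]
ft_force: [-1.5, 0.5, 0.7]
opening: 0.998
```

```bash
cat > look.py <<'E'
import sys,cv2,pickle
from cell import env,eyes
s=env.state(); print(s["t"],s["eef_pos"].round(1),s["tcp_rot"].round(3),s["ft_force"].round(1),round(s["opening"]*95.1,1))
# args: tag cam x0 y0 w h f ...
a=sys.argv[1:]; tag=a[0]; a=a[1:]
while a:
    n,x,y,w,h,f=a[0],*map(int,a[1:6]); a=a[6:]
    p=eyes.read_camera(n); pickle.dump(p,open(f"{tag}_{n}.pkl","wb"))
    cv2.imwrite(f"pics/{tag}_{n}.png",cv2.resize(p["image"][y:y+h,x:x+w,::-1],None,fx=f,fy=f,interpolation=cv2.INTER_CUBIC))
E
python3 look.py e wrist 0 0 560 420 1 scene 280 90 160 200 3
```

```text
6.2 [659.7 212.5 134.8] [ 3.121 -0.007  1.625] [-1.5  0.5  0.7] 94.9
```

View pics/e_wrist.png

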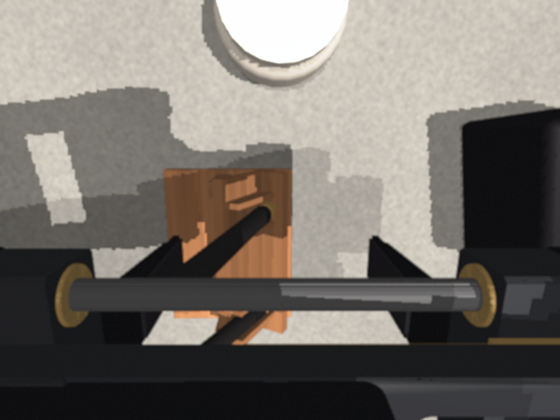

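View pics/e_scene.png

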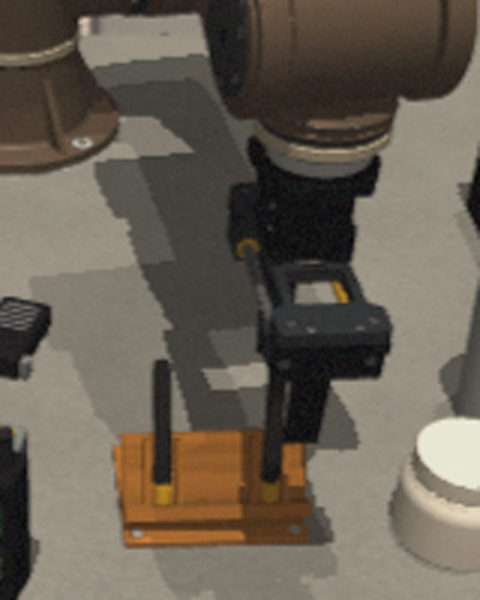

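Emit:
{"fn": "send_rows", "kwargs": {
  "plan": "0 -2 5 0 80; 0 0 0.5 0 60; 0 0 0.5 0 40; 0 0 0.5 0 20; 0 0 0.5 0 0; 0 0 0.5 0 0; 0 0 0.5 0 0; 0 0 0.5 0 0"
}}

```text
t: 7.1
eef_pos: [655.5, 212.5, 125.7]
tcp_rot: [3.123, -0.007, 1.626]
ft_force: [-0.7, -0.0, 0.2]
opening: 0.38
```

```bash
python3 look.py f wrist 0 0 560 420 1 scene 280 90 160 200 3
```

```text
7.1 [655.5 212.5 125.7] [ 3.123 -0.007  1.626] [-0.7 -0.   0.2] 36.2
```

View pics/f_wrist.png

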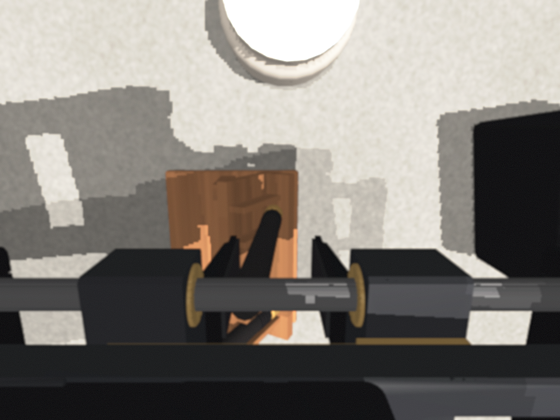

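View pics/f_scene.png

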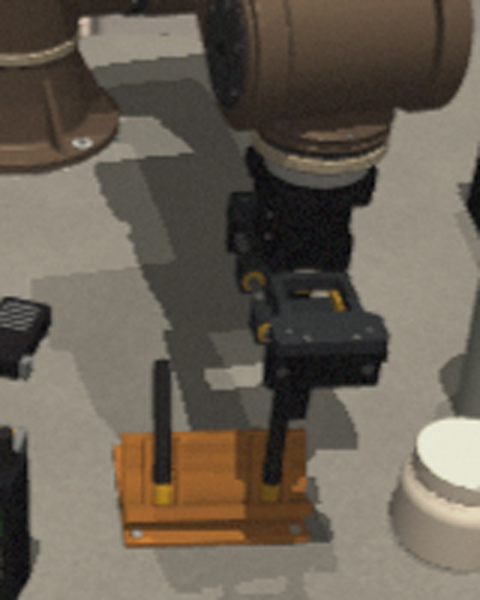

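Emit:
{"fn": "send_rows", "kwargs": {
  "plan": "0 0 -4 0 0; 0 0 0 0 0; 0 0 0 0 0; 0 0 0 0 0; 0 0 0 0 0; 0 0 0 0 0"
}}

```text
t: 7.8
eef_pos: [654.8, 212.5, 130.1]
tcp_rot: [3.124, -0.007, 1.626]
ft_force: [-0.3, 1.0, 0.9]
opening: 0.144
```

```bash
python3 look.py g wrist 0 0 560 420 1 scene 280 90 160 200 3 top 170 150 120 100 6
```

```text
7.8 [654.8 212.5 130.1] [ 3.124 -0.007  1.626] [-0.3  1.   0.9] 13.7
```

View pics/g_wrist.png

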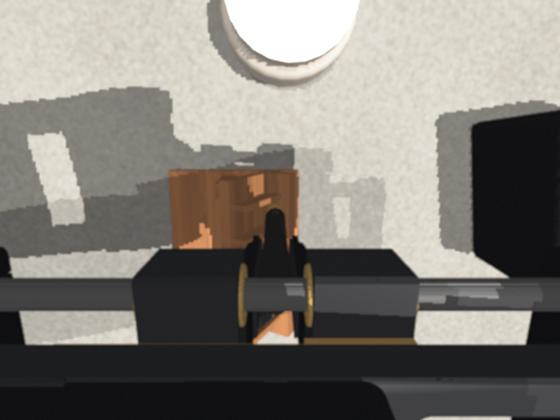

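View pics/g_scene.png

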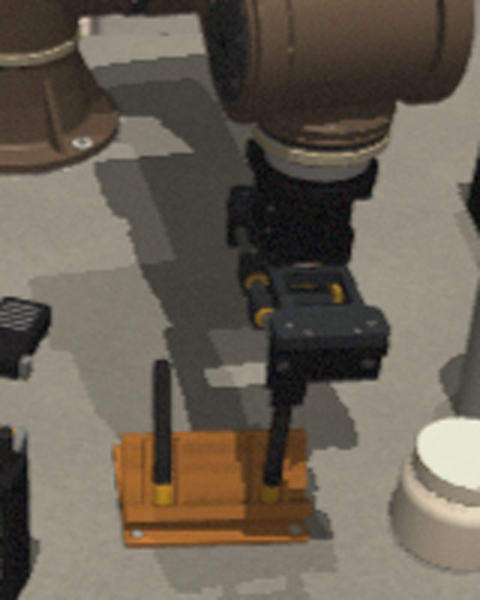

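View pics/g_top.png

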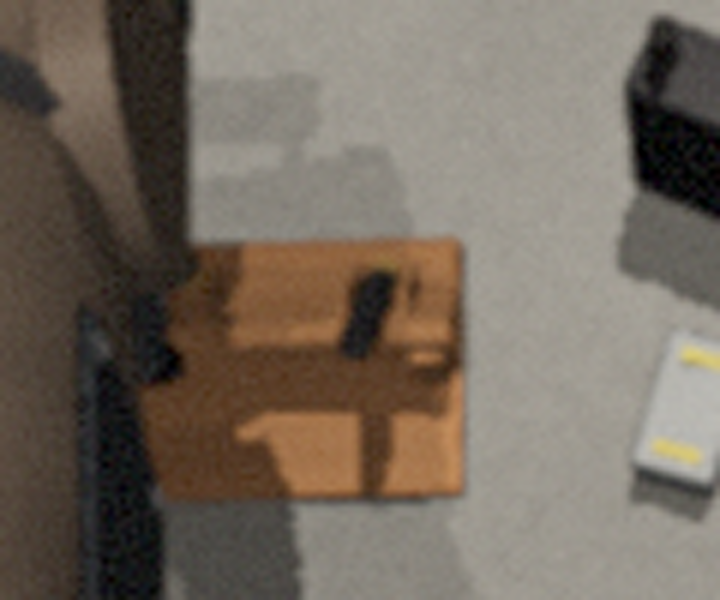

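Emit:
{"fn": "send_rows", "kwargs": {
  "plan": "0 0 -10 0 0; 0 0 -20 0 0; 0 0 -25 0 0; 0 0 -25 0 0; 0 0 -25 0 0; 0 0 -25 0 0; 0 0 -20 0 0; 0 0 0 0 0"
}}

```text
t: 8.75
eef_pos: [652.8, 211.1, 289.9]
tcp_rot: [3.121, -0.007, 1.626]
ft_force: [-0.5, -0.1, -0.7]
opening: 0.14
```

```bash
python3 look.py i  scene 280 0 200 280 2; python3 -c "
from cell import env; print(env.state()['joints'].round(4))"
```

```text
8.75 [652.8 211.1 289.9] [ 3.121 -0.007  1.626] [-0.5 -0.1 -0.7] 13.4
[0.2151 0.5182 1.3105 0.0038 1.2934 0.159 ]
```

View pics/i_scene.png

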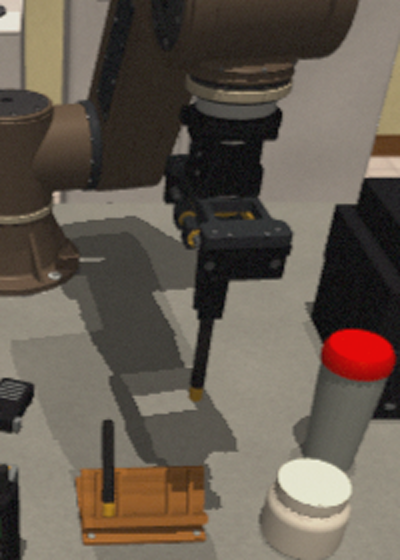

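```bash
python3 - <<'E'
from h import *
s=load("i_scene"); 
im=s["image"][150:210,360:400,::-1]; cv2.imwrite("pics/i2.png",cv2.resize(im,None,fx=10,fy=10,interpolation=cv2.INTER_CUBIC))
for u,v in [(376.5,199.5),(378,199.5)]:
  o,d=ray(s,u,v); print(o+d*(655-o[0])/d[0])
print(proj(s,(652.8,211.1,289.9)),proj(s,(652.8,211.1,188)))
E
```

```text
[655.         210.63033441 188.6829311 ]
[655.         213.6556328  188.69737814]
[382.99440691 156.07037106] [376.53938524 199.11268645]
```

View pics/i2.png

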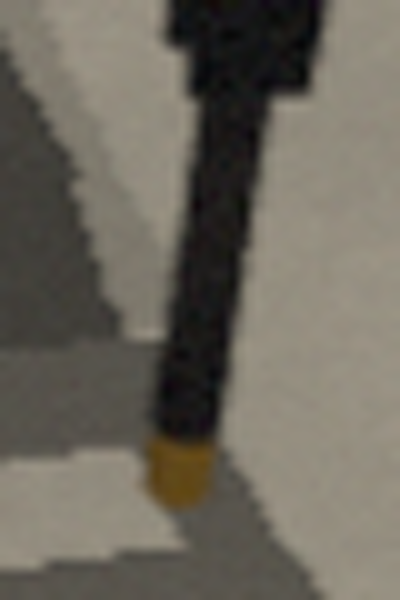

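Emit:
{"fn": "send_rows", "kwargs": {
  "plan": "-15 -3 0 0 0; -30 -6 0 0 0; -30 -6 0 0 0; -30 -6 0 0 0; -30 -6 0 0 0; -30 -6 0 0 0; -30 -6 0 0 0; -30 -6 0 0 0"
}}

```text
t: 9.6
eef_pos: [613.4, -27.3, 274.2]
tcp_rot: [3.139, -0.007, 1.63]
ft_force: [0.4, 0.3, -1.2]
opening: 0.141
```

Emit:
{"fn": "send_rows", "kwargs": {
  "plan": "-30 -6 0 0 0; -30 -6 0 0 0; -30 -6 0 0 0; -30 -6 0 0 0; -30 -6 0 0 0; -30 -6 0 0 0; -15 -3 0 0 0; 0 0 0 0 0"
}}

```text
t: 10.4
eef_pos: [575.1, -240.4, 261.4]
tcp_rot: [-3.128, -0.012, 1.623]
ft_force: [0.7, -0.8, -0.6]
opening: 0.144
```

Emit:
{"fn": "send_rows", "kwargs": {
  "plan": "0 0 0 0 0; 0 0 0 0 0"
}}

```text
t: 10.6
eef_pos: [574.6, -239.2, 260.4]
tcp_rot: [-3.127, -0.014, 1.623]
ft_force: [0.2, 0.1, -1.8]
opening: 0.141
```

```bash
python3 look.py j scene 110 60 140 200 3 wrist 0 0 560 420 1 top 330 180 100 75 8
```

```text
10.6 [ 574.6 -239.2  260.4] [-3.127 -0.014  1.623] [ 0.2  0.1 -1.8] 13.4
```

View pics/j_scene.png

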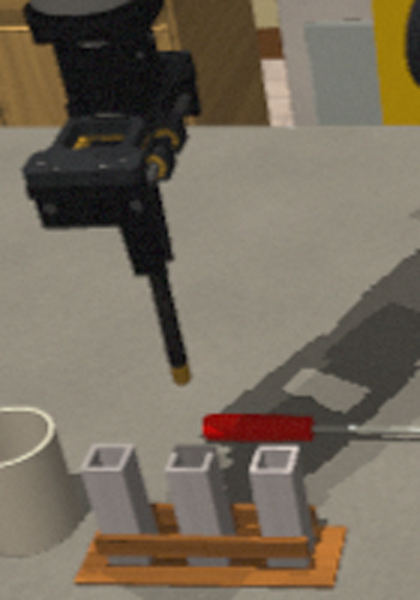

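View pics/j_wrist.png

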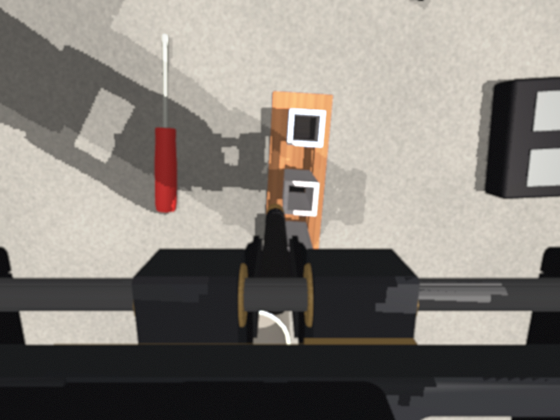

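View pics/j_top.png

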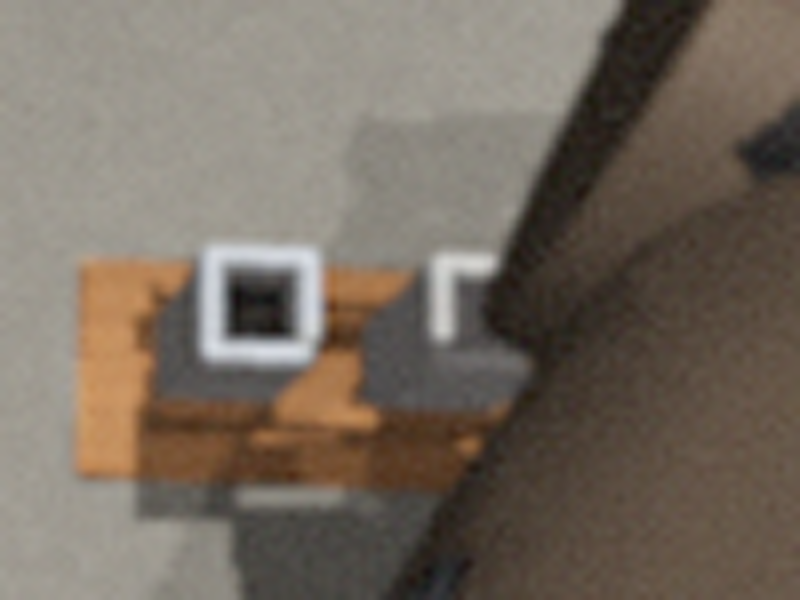

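```bash
python3 - <<'E'
from h import *
np.set_printoptions(precision=1,suppress=True)
s=load("j_scene");w=load("j_wrist")
for z in (158,160,162): print(atz(s,*cr(181,380,3,110,60),z))
for uv in [(306,128),(303,197)]: print(atz(w,*uv,105))
for X in [(595.5,-172,105),(595.5,-237,105)]: print(proj(w,X))
E
```

```text
[ 568.1 -241.3  158. ]
[ 570.9 -240.3  160. ]
[ 573.7 -239.2  162. ]
[ 596.8 -172.9  105. ]
[ 598.6 -236.4  105. ]
[304.6 126.9]
[299.7 197.4]
```

Emit:
{"fn": "send_rows", "kwargs": {
  "plan": "0 12 0 0 0; 1 12 0 0 0; 0 0 0 0 0; 0 0 0 0 0"
}}

```text
t: 11.15
eef_pos: [602.1, -234.7, 260.8]
tcp_rot: [-3.128, -0.013, 1.626]
ft_force: [-0.1, 0.1, -1.8]
opening: 0.144
```

```bash
python3 look.py k scene 110 60 140 200 4 wrist 200 60 200 200 4
```

```text
11.15 [ 602.1 -234.7  260.8] [-3.128 -0.013  1.626] [-0.1  0.1 -1.8] 13.7
```

View pics/k_scene.png

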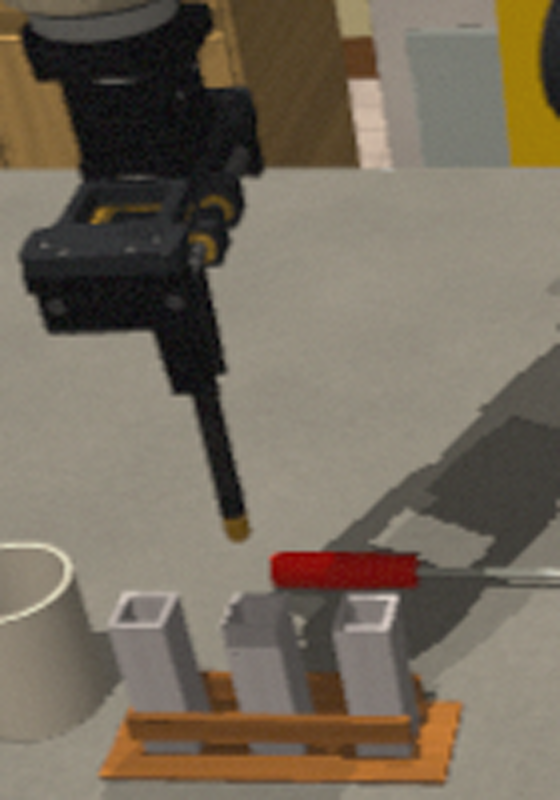

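View pics/k_wrist.png

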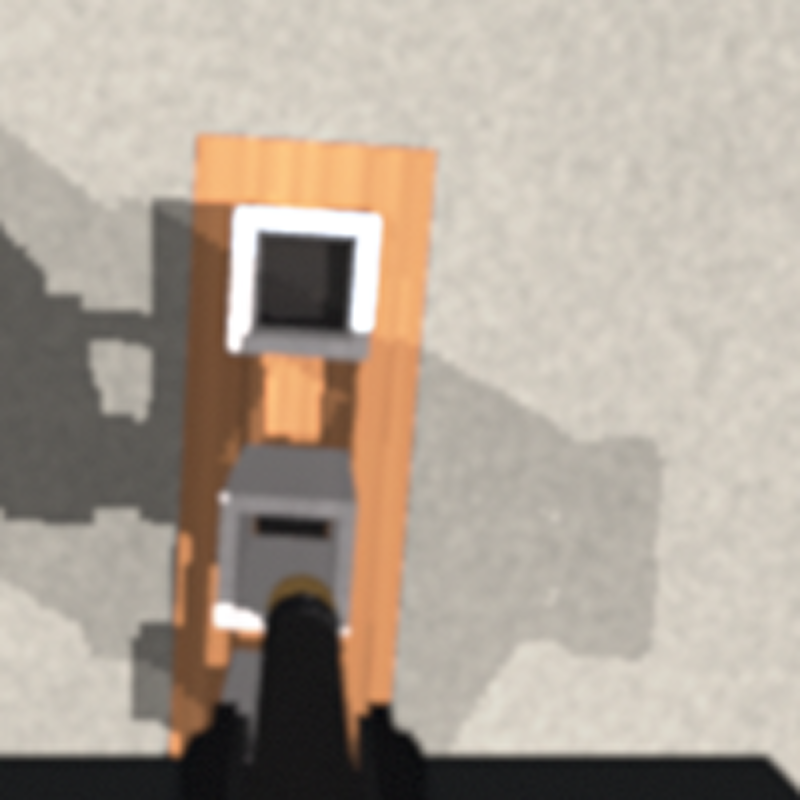

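```bash
python3 - <<'E'
from h import *
np.set_printoptions(precision=1,suppress=True)
s=load("k_scene");w=load("k_wrist")
print("foot scene",atz(s,*cr(237,540,4,110,60),159.5)); print("foot wrist (front edge)",atz(w,*cr(301,578,4,200,60),159.5))
for c in [(222,500),(355,500),(215,628),(346,632),(235,208),(381,212),(230,350),(368,352)]: print("rim",atz(w,*cr(*c,4,200,60),105))
for c in [(148,611),(256,611),(370,611)]: print("rim s",atz(s,*cr(*c,4,110,60),105))
E
```

```text
foot scene [ 601.7 -235.2  159.5]
foot wrist (front edge) [ 600.1 -228.9  159.5]
rim [ 580.4 -223.   105. ]
rim [ 611.6 -221.2  105. ]
rim [ 580.  -254.1  105. ]
rim [ 611.5 -253.2  105. ]
rim [ 580.5 -156.7  105. ]
rim [ 613.2 -155.8  105. ]
rim [ 580.7 -188.2  105. ]
rim [ 612.4 -186.8  105. ]
rim s [ 597.5 -298.9  105. ]
rim s [ 597.  -235.9  105. ]
rim s [ 596.5 -169.8  105. ]
```

Emit:
{"fn": "send_rows", "kwargs": {
  "plan": "-0.5 -4 0 0 0; 0 0 15 0 0; 0 0 15 0 0; 0 0 10 0 0; 0 0 0 0 0; 0 0 0 0 0"
}}

```text
t: 11.85
eef_pos: [595.3, -236.0, 220.8]
tcp_rot: [-3.129, -0.012, 1.625]
ft_force: [-0.0, -0.5, -0.6]
opening: 0.142
```

```bash
python3 look.py l scene 110 60 140 200 4 wrist 200 60 200 200 4
```

```text
11.85 [ 595.3 -236.   220.8] [-3.129 -0.012  1.625] [-0.  -0.5 -0.6] 13.5
```

View pics/l_scene.png

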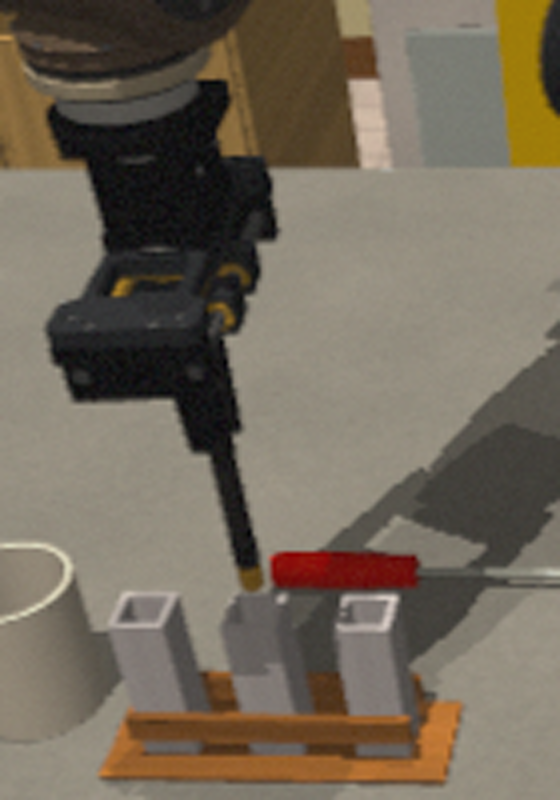

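View pics/l_wrist.png

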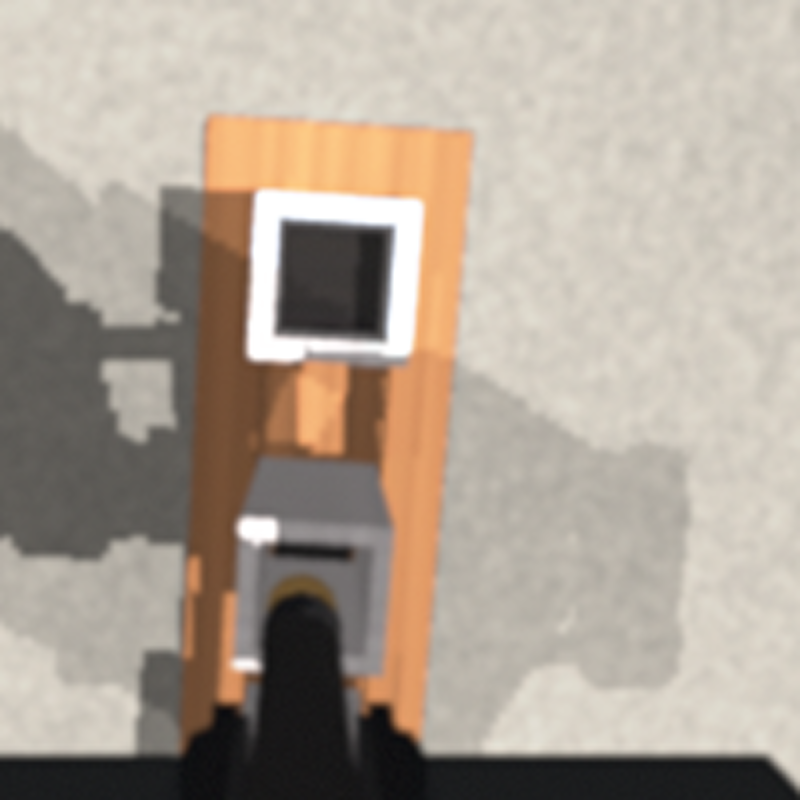

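```bash
python3 - <<'E'
from h import *
np.set_printoptions(precision=1,suppress=True)
s=load("l_scene");w=load("l_wrist")
print("foot wrist front,left,right",[atz(w,*cr(*c,4,200,60),120) for c in [(301,573),(267,605),(338,605)]])
for c in [(238,520),(392,525),(232,670),(385,675)]: print("rim",atz(w,*cr(*c,4,200,60),105))
print([atz(s,*cr(*c,4,110,60),119.5) for c in [(241,585),(252,592),(264,583)]])
E
```

```text
foot wrist front,left,right [array([ 593.4, -229.2,  120. ]), array([ 587., -236.,  120.]), array([ 601.1, -235.2,  120. ])]
rim [ 579.8 -221.9  105. ]
rim [ 611.6 -221.2  105. ]
rim [ 579.9 -254.2  105. ]
rim [ 612.4 -253.4  105. ]
[array([ 591.3, -243.3,  119.5]), array([ 597.7, -235.4,  119.5]), array([ 589.3, -230.4,  119.5])]
```

Emit:
{"fn": "send_rows", "kwargs": {
  "plan": "-0.5 2 8 0 0; 0 0 8 0 0; 0 0 8 0 0; 0 0 8 0 0; 0 0 0 0 0"
}}

```text
t: 12.45
eef_pos: [597.4, -236.0, 186.9]
tcp_rot: [-3.131, -0.011, 1.625]
ft_force: [0.5, 0.4, -0.9]
opening: 0.142
```

Emit:
{"fn": "send_rows", "kwargs": {
  "plan": "0 0 6 0 0; 0 0 6 0 0; 0 0 6 0 0; 0 0 6 0 0; 0 0 0 0 0"
}}

```text
t: 12.95
eef_pos: [597.1, -235.7, 160.6]
tcp_rot: [-3.13, -0.011, 1.625]
ft_force: [0.1, -0.7, -0.7]
opening: 0.141
```

Emit:
{"fn": "send_rows", "kwargs": {
  "plan": "0 0 5 0 0; 0 0 5 0 0; 0 0 5 0 0; 0 0 5 0 0; 0 0 0 0 0"
}}

```text
t: 13.45
eef_pos: [597.0, -235.5, 139.0]
tcp_rot: [-3.131, -0.011, 1.625]
ft_force: [0.1, 0.1, -1.0]
opening: 0.144
```

Emit:
{"fn": "send_rows", "kwargs": {
  "plan": "0 0 5 0 0; 0 0 5 0 0; 0 0 5 0 0; 0 0 0 0 0"
}}

```text
t: 13.85
eef_pos: [596.9, -235.4, 122.7]
tcp_rot: [-3.131, -0.011, 1.625]
ft_force: [1.0, 0.2, -1.1]
opening: 0.14
```

Emit:
{"fn": "send_rows", "kwargs": {
  "plan": "0 0 3 0 0; 0 0 3 0 0; 0 0 2 0 0"
}}

```text
t: 14.15
eef_pos: [597.0, -235.4, 114.4]
tcp_rot: [-3.131, -0.011, 1.625]
ft_force: [-0.3, 1.0, -1.1]
opening: 0.145
```

Emit:
{"fn": "send_rows", "kwargs": {
  "plan": "0 0 2 0 0; 0 0 2 0 0"
}}

```text
t: 14.35
eef_pos: [597.0, -235.4, 110.1]
tcp_rot: [-3.132, -0.011, 1.625]
ft_force: [-1.2, 0.8, -1.1]
opening: 0.147
```

Emit:
{"fn": "send_rows", "kwargs": {
  "plan": "0 0 1.5 0 0; 0 0 0 0 0"
}}

```text
t: 14.55
eef_pos: [597.3, -235.5, 109.2]
tcp_rot: [-3.133, -0.01, 1.625]
ft_force: [-0.6, -0.2, 0.1]
opening: 0.148
```

```bash
python3 look.py m scene 110 60 140 200 4
```

```text
14.55 [ 597.3 -235.5  109.2] [-3.133 -0.01   1.625] [-0.6 -0.2  0.1] 14.0
```

View pics/m_scene.png

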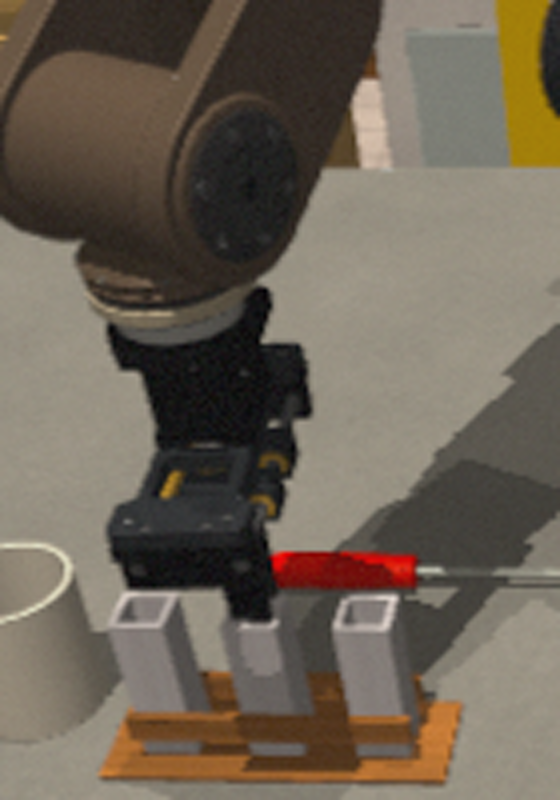

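Emit:
{"fn": "send_rows", "kwargs": {
  "plan": "0 0 0 0 60; 0 0 0 0 60; 0 0 0 0 60; 0 0 0 0 60; 0 0 0 0 60; 0 0 0 0 60; 0 0 -5 0 60"
}}

```text
t: 15.3
eef_pos: [597.2, -235.5, 113.8]
tcp_rot: [-3.132, -0.01, 1.625]
ft_force: [-0.7, 0.1, 0.6]
opening: 0.619
```

Emit:
{"fn": "send_rows", "kwargs": {
  "plan": "0 0 -15 0 90; 0 0 -25 0 95; 0 0 -25 0 95; 0 0 -25 0 95; 0 0 -25 0 95; 0 0 -25 0 95; 0 0 -25 0 95"
}}

```text
t: 16.0
eef_pos: [597.8, -236.6, 284.3]
tcp_rot: [-3.128, -0.013, 1.625]
ft_force: [0.3, -0.6, -0.0]
opening: 0.999
```

```bash
python3 look.py n scene 110 60 140 200 4 wrist 0 0 560 420 1
```

```text
16.0 [ 597.8 -236.6  284.3] [-3.128 -0.013  1.625] [ 0.3 -0.6 -0. ] 95.0
```

View pics/n_scene.png

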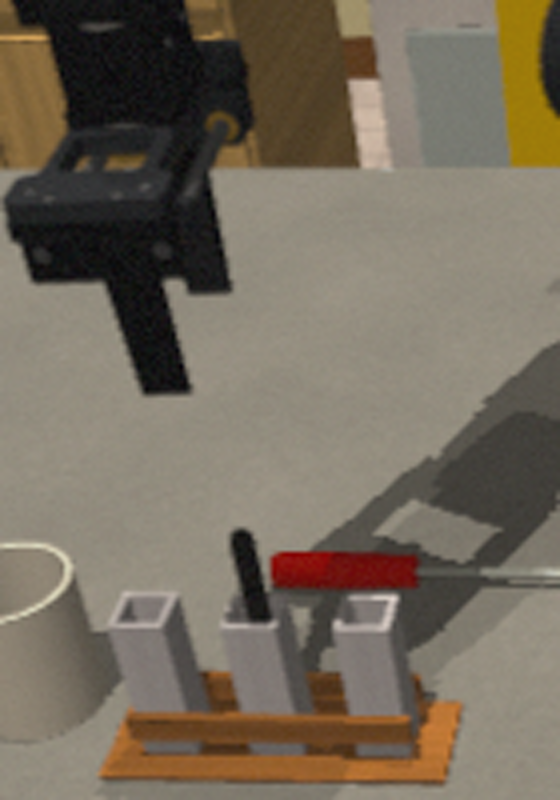

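View pics/n_wrist.png

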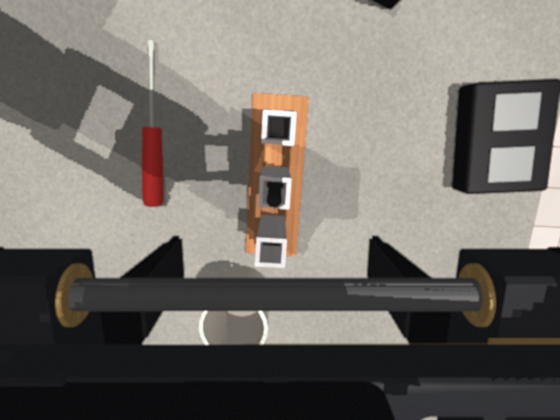

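Emit:
{"fn": "send_rows", "kwargs": {
  "plan": "15 2 0 0 95; 30 5 0 0 95; 30 5 0 0 95; 30 5 0 0 95; 30 5 0 0 95; 30 5 0 0 95; 30 5 0 0 95; 30 5 0 0 95"
}}

```text
t: 16.9
eef_pos: [620.7, 1.7, 282.2]
tcp_rot: [-3.123, -0.014, 1.62]
ft_force: [0.3, -0.6, -0.6]
opening: 1.001
```

Emit:
{"fn": "send_rows", "kwargs": {
  "plan": "30 5 0 0 95; 30 5 0 0 95; 30 5 0 0 95; 30 5 0 0 95; 15 3 0 0 95; 0 0 0 0 95; 0 0 0 0 95"
}}

```text
t: 17.6
eef_pos: [631.9, 152.0, 277.0]
tcp_rot: [-3.112, -0.014, 1.627]
ft_force: [-0.2, 0.3, 1.1]
opening: 0.997
```

```bash
python3 look.py o wrist 0 0 560 420 1; python3 - <<'E'
from h import *
s=load("n_scene")
o,d=ray(s,*cr(242,531,4,110,60)); print("head",o+d*(590-o[0])/d[0],o+d*(600-o[0])/d[0])
E
```

```text
17.6 [631.9 152.  277. ] [-3.112 -0.014  1.627] [-0.2  0.3  1.1] 94.8
head [ 590.         -235.76116596  157.06526088] [ 600.         -231.83587596  164.43823286]
```

View pics/o_wrist.png

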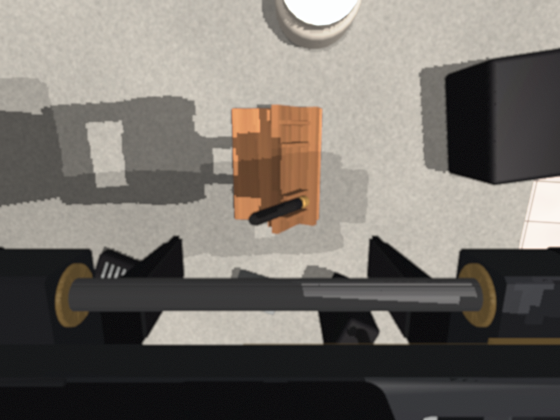

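```bash
python3 - <<'E'
from h import *
w=load("o_wrist")
print(proj(w,(606.7,130.5,120.5)),atz(w,255,219,120.5),proj(w,(660,131.5,30)))
E
```

```text
[252.81010609 218.45766323] [608.83666979 130.09544441 120.5       ] [303.49120679 201.86781345]
```

Emit:
{"fn": "send_rows", "kwargs": {
  "plan": "-12 3 0 0 95; -11 4 5 0 95; 0 0 20 0 95; 0 0 20 0 95; 0 0 20 0 95; 0 0 20 0 95; 0 0 10 0 95; 0 0 0 0 95"
}}

```text
t: 18.45
eef_pos: [640.2, 114.9, 177.5]
tcp_rot: [-3.113, -0.013, 1.614]
ft_force: [-0.7, -0.3, 0.4]
opening: 0.996
```

Emit:
{"fn": "send_rows", "kwargs": {
  "plan": "14 -2 0 0 95; 0 0 0 0 95; 0 0 0 0 95"
}}

```text
t: 18.75
eef_pos: [638.4, 128.8, 179.8]
tcp_rot: [-3.116, -0.013, 1.613]
ft_force: [-0.8, -0.1, 0.3]
opening: 0.999
```

Emit:
{"fn": "send_rows", "kwargs": {
  "plan": "0 0 15 0 95; 0 0 15 0 95; 0 0 10 0 95; 0 0 0 0 95"
}}

```text
t: 19.15
eef_pos: [638.7, 130.4, 142.0]
tcp_rot: [-3.122, -0.013, 1.615]
ft_force: [-0.5, -0.0, -0.2]
opening: 0.998
```

Emit:
{"fn": "send_rows", "kwargs": {
  "plan": "0 0 15 0 95; 0 0 15 0 95; 0 0 12 0 95; 0 0 6 0 95; 0 0 0 0 95"
}}

```text
t: 19.65
eef_pos: [639.0, 131.4, 93.9]
tcp_rot: [-3.125, -0.014, 1.615]
ft_force: [-0.3, 0.2, 0.5]
opening: 0.999
```

```bash
python3 look.py q wrist 0 0 560 420 1 scene 280 90 160 200 3
```

```text
19.65 [639.  131.4  93.9] [-3.125 -0.014  1.615] [-0.3  0.2  0.5] 95.0
```

View pics/q_wrist.png

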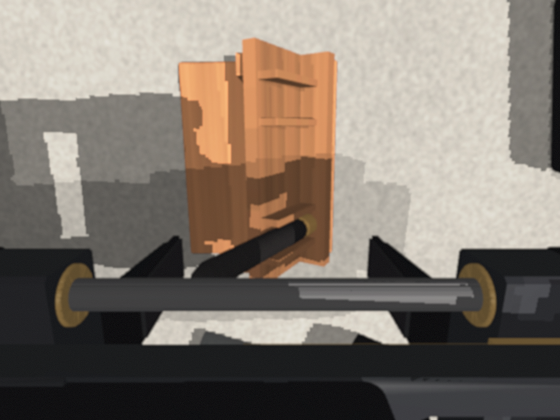

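View pics/q_scene.png

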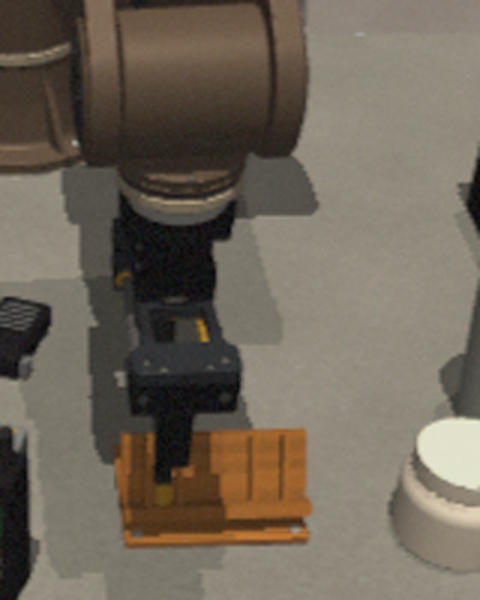

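Emit:
{"fn": "send_rows", "kwargs": {
  "plan": "0 8 0 0 95; 0 8 0.5 0 80; 0 2 0.5 0 60; 0 0 0 0 40; 0 0 0 0 20; 0 0 0 0 0; 0 0 0 0 0; 0 0 0 0 0"
}}

```text
t: 20.55
eef_pos: [659.9, 132.3, 95.3]
tcp_rot: [-3.13, -0.014, 1.615]
ft_force: [0.1, -0.2, 0.1]
opening: 0.469
```

Emit:
{"fn": "send_rows", "kwargs": {
  "plan": "0 0 0 0 0; 0 0 0 0 0; 0 0 0 0 0; 0 0 0 0 0; 0 0 0 0 0; 0 0 0 0 0"
}}

```text
t: 21.15
eef_pos: [659.7, 132.3, 95.3]
tcp_rot: [-3.129, -0.014, 1.615]
ft_force: [-0.2, -0.5, -0.6]
opening: 0.141
```

```bash
python3 look.py r wrist 0 0 560 420 1 scene 280 90 160 200 3
```

```text
21.15 [659.7 132.3  95.3] [-3.129 -0.014  1.615] [-0.2 -0.5 -0.6] 13.4
```

View pics/r_wrist.png

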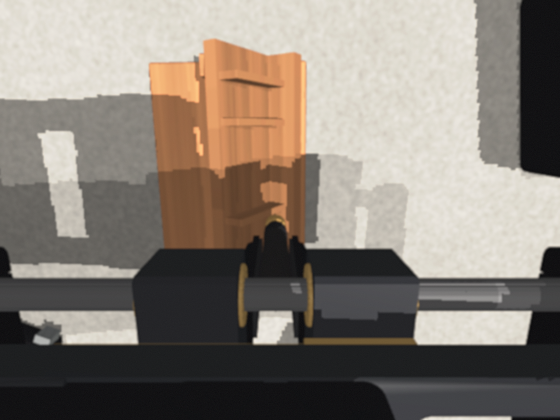

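View pics/r_scene.png

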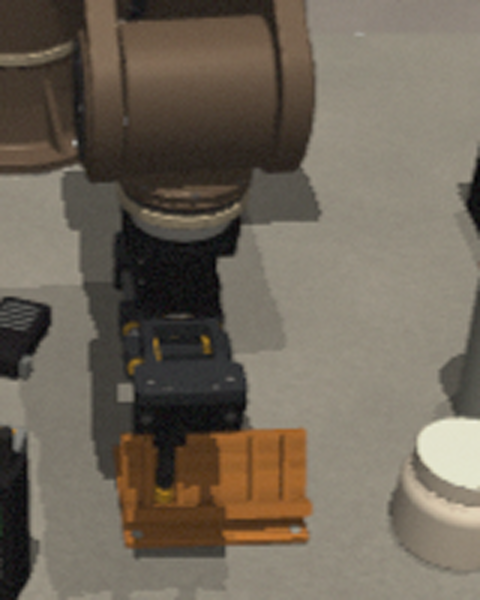

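Emit:
{"fn": "send_rows", "kwargs": {
  "plan": "0 0 -10 0 0; 0 0 -25 0 0; 0 0 -30 0 0; 0 0 -30 0 0; 0 0 -30 0 0; 0 0 -30 0 0; 0 0 -30 0 0; 0 0 -10 0 0"
}}

```text
t: 22.05
eef_pos: [661.3, 129.5, 301.0]
tcp_rot: [-3.128, -0.014, 1.615]
ft_force: [0.3, 0.5, 0.2]
opening: 0.144
```

```bash
python3 look.py s scene 280 0 160 280 2
```

```text
22.05 [661.3 129.5 301. ] [-3.128 -0.014  1.615] [0.3 0.5 0.2] 13.7
```

View pics/s_scene.png

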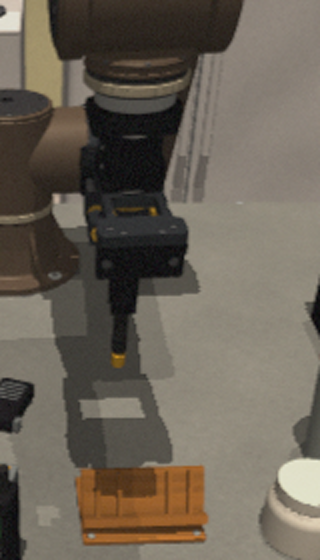

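Emit:
{"fn": "send_rows", "kwargs": {
  "plan": "-15 -2 0 0 0; -30 -5 -1 0 0; -30 -5 -1 0 0; -30 -5 -1 0 0; -30 -5 -1 0 0; -30 -5 -1 0 0; -30 -5 -1 0 0; -30 -5 -1 0 0"
}}

```text
t: 22.9
eef_pos: [628.4, -107.7, 291.9]
tcp_rot: [-3.11, -0.016, 1.619]
ft_force: [1.0, 0.8, 0.2]
opening: 0.139
```

Emit:
{"fn": "send_rows", "kwargs": {
  "plan": "-30 -5 -1 0 0; -30 -5 -1 0 0; -30 -5 -1 0 0; -30 -5 -1 0 0; -30 -5 -1 0 0; -30 -5 0 0 0; -15 -2 0 0 0; 0 0 0 0 0"
}}

```text
t: 23.7
eef_pos: [595.1, -320.6, 278.4]
tcp_rot: [-3.089, -0.027, 1.612]
ft_force: [-0.5, 1.4, -0.3]
opening: 0.143
```

Emit:
{"fn": "send_rows", "kwargs": {
  "plan": "0 0 0 0 0; 0 0 0 0 0"
}}

```text
t: 23.9
eef_pos: [594.7, -319.3, 277.1]
tcp_rot: [-3.087, -0.028, 1.612]
ft_force: [-0.1, 0.6, -0.9]
opening: 0.145
```

Emit:
{"fn": "send_rows", "kwargs": {
  "plan": "12 6 0 0 0; -0.3 0.5 10 0 0; -0.5 1 20 0 0; -0.5 1 20 0 0; 0 0 0 0 0; 0 0 0 0 0"
}}

```text
t: 24.5
eef_pos: [602.5, -299.3, 225.4]
tcp_rot: [-3.089, -0.028, 1.62]
ft_force: [-0.5, -0.3, -0.2]
opening: 0.143
```

```bash
python3 look.py u scene 90 60 140 200 4 wrist 200 60 200 200 4
```

```text
24.5 [ 602.5 -299.3  225.4] [-3.089 -0.028  1.62 ] [-0.5 -0.3 -0.2] 13.6
```

View pics/u_scene.png

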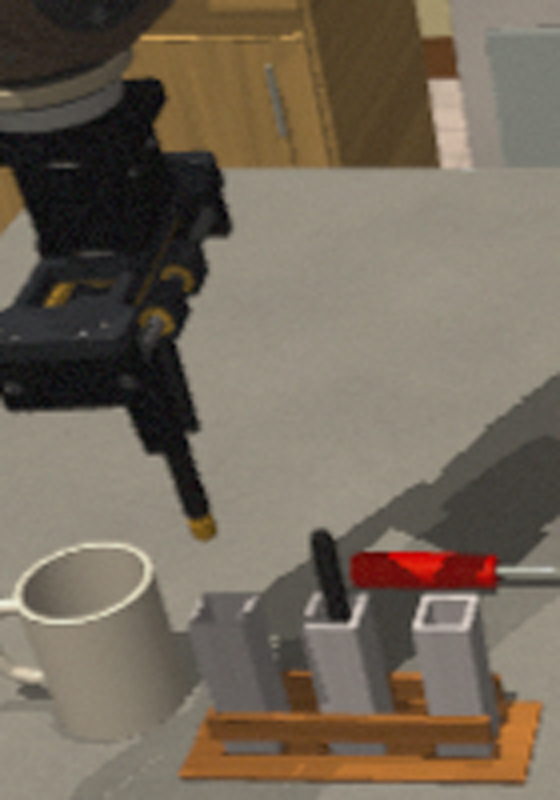

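View pics/u_wrist.png

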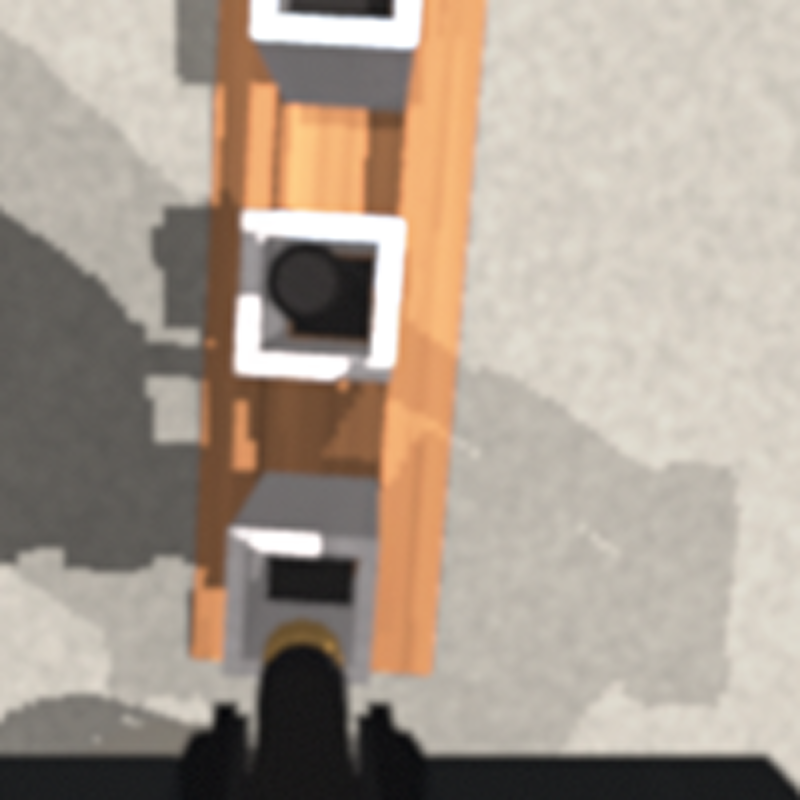

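```bash
python3 - <<'E'
from h import *
np.set_printoptions(precision=1,suppress=True)
s=load("u_scene");w=load("u_wrist")
z=225.4-67
print("foot wrist front,left,right",[atz(w,*cr(*c,4,200,60),z) for c in [(303,620),(263,655),(343,655)]])
for c in [(229,528),(383,532),(223,675)]: print("rim",atz(w,*cr(*c,4,200,60),105))
print("foot scene",atz(s,*cr(204,539,4,90,60),z))
print("rim s",atz(s,*cr(229,612,4,90,60),105))
E
```

```text
foot wrist front,left,right [array([ 598.5, -292.7,  158.4]), array([ 591.8, -299.5,  158.4]), array([ 605.8, -298.6,  158.4])]
rim [ 579.8 -286.2  105. ]
rim [ 612.2 -285.2  105. ]
rim [ 579.7 -318.4  105. ]
foot scene [ 599.7 -299.5  158.4]
rim s [ 598.4 -298.   105. ]
```

Emit:
{"fn": "send_rows", "kwargs": {
  "plan": "-2 0 10 0 0; -0.5 0 15 0 0; -0.3 0 12 0 0; 0 0 0 0 0; 0 0 0 0 0"
}}

```text
t: 25.1
eef_pos: [601.2, -302.3, 188.6]
tcp_rot: [-3.093, -0.025, 1.619]
ft_force: [-0.1, -1.4, -0.7]
opening: 0.142
```

```bash
python3 look.py v scene 90 60 140 200 4 wrist 200 60 200 200 4;python3 - <<'E'
from h import *
E
```

```text
25.1 [ 601.2 -302.3  188.6] [-3.093 -0.025  1.619] [-0.1 -1.4 -0.7] 13.5
```

View pics/v_wrist.png

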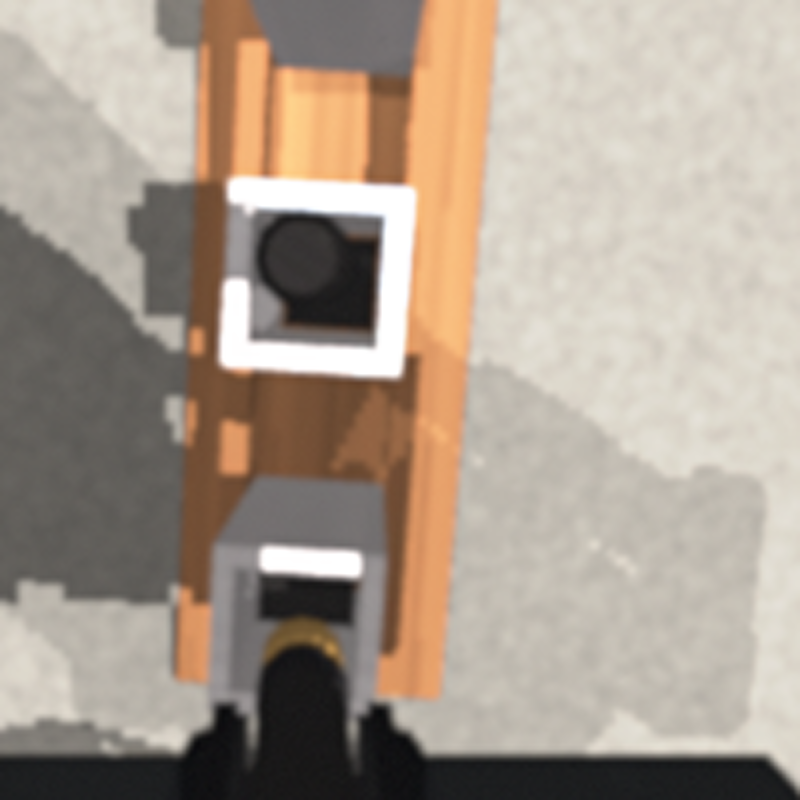

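View pics/v_scene.png

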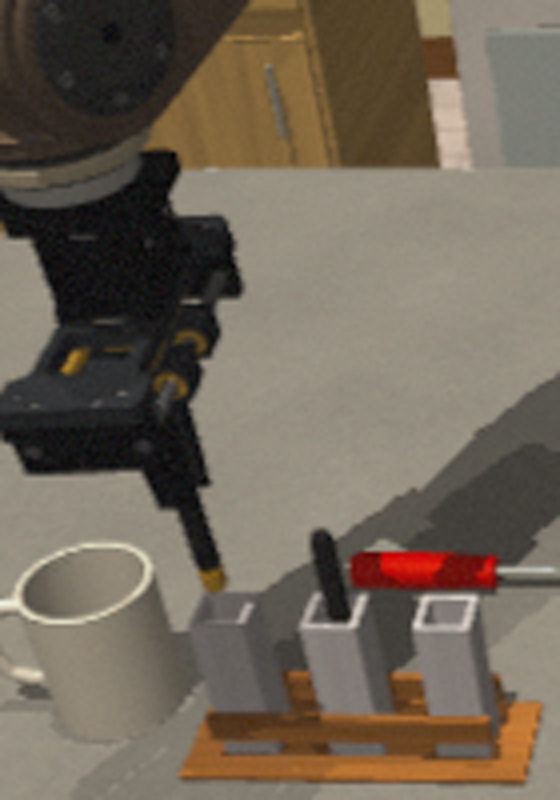

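```bash
python3 - <<'E'
from h import *
np.set_printoptions(precision=1,suppress=True)
s=load("v_scene");w=load("v_wrist"); z=121.6
print("foot wrist front,left,right",[atz(w,*cr(*c,4,200,60),z) for c in [(303,617),(263,655),(343,655)]])
for c in [(212,543),(387,552),(210,695)]: print("rim",atz(w,*cr(*c,4,200,60),105))
print("foot scene",atz(s,*cr(215,591,4,90,60),z))
E
```

```text
foot wrist front,left,right [array([ 597.5, -295.4,  121.6]), array([ 590.8, -302.7,  121.6]), array([ 604.8, -301.8,  121.6])]
rim [ 579.4 -286.3  105. ]
rim [ 611.8 -286.1  105. ]
rim [ 580.  -315.5  105. ]
foot scene [ 599.9 -301.9  121.6]
```

Emit:
{"fn": "send_rows", "kwargs": {
  "plan": "0 0 8 0 0; 0 0 8 0 0; 0 0 6 0 0; 0 0 6 0 0; 0 0 5 0 0; 0 0 0 0 0"
}}

```text
t: 25.8
eef_pos: [599.6, -301.6, 153.6]
tcp_rot: [-3.094, -0.025, 1.619]
ft_force: [-1.4, 1.0, 0.3]
opening: 0.143
```

Emit:
{"fn": "send_rows", "kwargs": {
  "plan": "0 0 5 0 0; 0 0 5 0 0; 0 0 5 0 0; 0 0 4 0 0; 0 0 0 0 0"
}}

```text
t: 26.3
eef_pos: [598.7, -301.2, 133.0]
tcp_rot: [-3.094, -0.024, 1.619]
ft_force: [0.7, 0.7, -0.8]
opening: 0.141
```

Past the shallow depth with no contact; continuing gently.

Emit:
{"fn": "send_rows", "kwargs": {
  "plan": "0 0 4 0 0; 0 0 4 0 0; 0 0 3 0 0"
}}

```text
t: 26.6
eef_pos: [598.4, -301.1, 121.8]
tcp_rot: [-3.095, -0.024, 1.619]
ft_force: [0.4, 0.2, -0.8]
opening: 0.139
```

Emit:
{"fn": "send_rows", "kwargs": {
  "plan": "0 0 2 0 0; 0 0 2 0 0"
}}

```text
t: 26.8
eef_pos: [598.1, -301.0, 117.2]
tcp_rot: [-3.095, -0.024, 1.619]
ft_force: [-0.9, 0.2, -0.5]
opening: 0.142
```

Emit:
{"fn": "send_rows", "kwargs": {
  "plan": "0 0 1.5 0 0; 0 0 1.5 0 0"
}}

```text
t: 27.0
eef_pos: [598.1, -301.0, 114.2]
tcp_rot: [-3.095, -0.024, 1.619]
ft_force: [-0.4, 0.6, 13.8]
opening: 0.144
```

Emit:
{"fn": "send_rows", "kwargs": {
  "plan": "0 0 -1 0 60; 0 0 0 0 60; 0 0 0 0 60; 0 0 0 0 60; 0 0 0 0 60; 0 0 0 0 60; 0 0 -5 0 60"
}}

```text
t: 27.7
eef_pos: [598.2, -301.0, 120.0]
tcp_rot: [-3.094, -0.024, 1.619]
ft_force: [0.3, -0.3, -0.4]
opening: 0.622
```

Emit:
{"fn": "send_rows", "kwargs": {
  "plan": "0.5 0 -15 0 60; 0 0 -25 0 60; 0 0 -25 0 60; 0 0 -25 0 60; 0 0 -25 0 60; 0 0 -25 0 60; 0 0 -25 0 60; 0 0 0 0 60"
}}

```text
t: 28.5
eef_pos: [606.5, -303.9, 301.5]
tcp_rot: [-3.1, -0.021, 1.619]
ft_force: [0.3, 0.5, 0.3]
opening: 0.629
```

```bash
python3 look.py w scene 90 60 140 200 4 wrist 0 0 560 420 1 top 0 0 560 420 1 
```

```text
28.5 [ 606.5 -303.9  301.5] [-3.1   -0.021  1.619] [0.3 0.5 0.3] 59.8
```

View pics/w_scene.png

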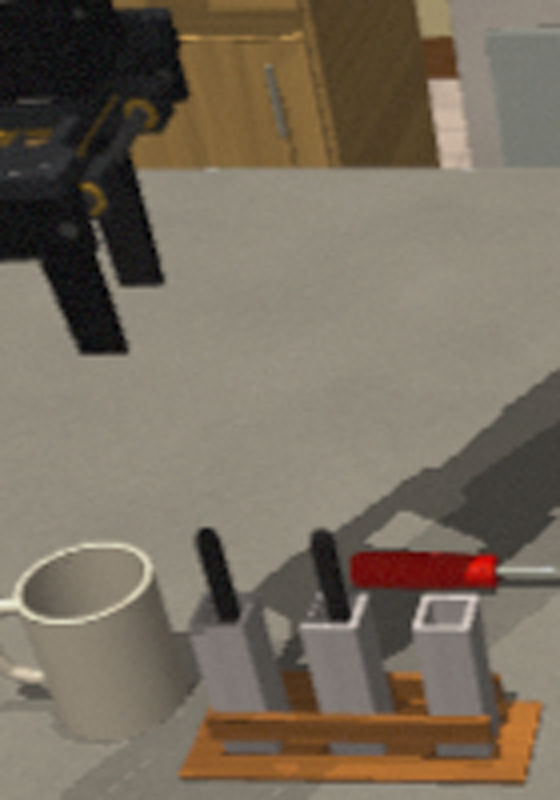

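View pics/w_wrist.png

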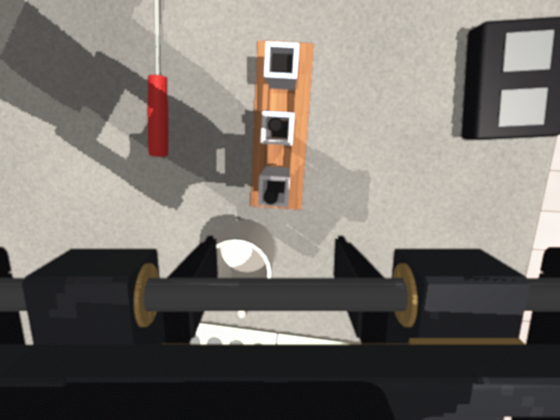

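View pics/w_top.png

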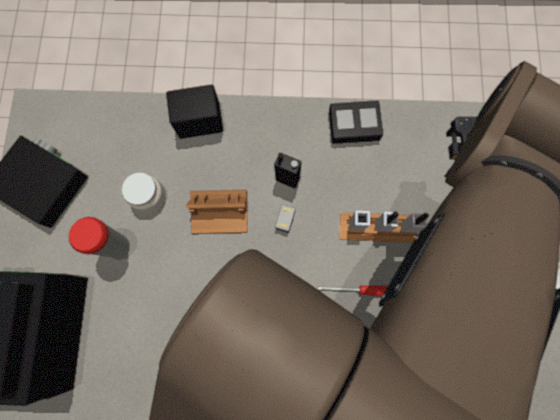

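Both antennas are in, their heads level (image rows 531 and 533 in the enlarged scene view), gripper clear, and the bystanders unmoved.

```bash
python3 - <<'E'
from h import *
s=load("w_scene")
for c in [(206,530),(322,532)]:
  o,d=ray(s,*cr(*c,4,90,60)); print("head",(o+d*(594-o[0])/d[0]).round(1))
from cell import job_done; print(job_done())
E
```

```text
head [ 594.  -299.6  160.4]
head [ 594.  -234.3  159.3]
the job is handed in; nothing more can be done
None
```

Both antennas are standing foot down in the caddy and released, and the job is handed in at about 28.5 s of the 72 s allowed.

- **Long antenna:** it is in the middle tube (mouth1). It went past the middle-depth level with no contact, and at the bottom only its weight came off the wrist. The head measures about 159 mm above the table, or 54 mm above the rim.
- **Short antenna:** it is in the -y end tube (mouth0). It went past the shallow level with no contact and touched bottom at about 55 mm depth, with 13.8 N on the wrist. The head measures about 160 mm above the table, or 55 mm above the rim. No tube change was needed.
- **Last checks:** the gripper is open and about 140 mm above the heads. In the last pictures the bystanders in view look unmoved. The arm hid part of the top view (the mic, the mug and most of the screwdriver), but the mug and most of the screwdriver showed in other pictures. I did not check the mic at the end. The largest wrist force I read was the 13.8 N.
- **Disagreements:** the tool tilted by up to about 3.5 degrees over the long moves. The camera positions differed from each other by 1–3 mm, which was within the tube clearance.

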